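# Put the film rewinder in gear

## Robot

A 6-joint arm with a two-finger parallel gripper is mounted at the origin on the work surface. World frame = base frame: x ahead of the robot, y to its left, z up, the work surface at z = 0. Lengths are in m, angles in rad, forces in N, time in s.
With the tool pointing down it reaches from about 0.375 to 0.9 m from the base axis. Payload 3.1 kg.
Tool frame: the origin (TCP) lies midway between the tips of the shut fingers; the grasp point (between the pads) lies 19 mm behind it; z points along the fingers, y is the direction in which the jaws open and shut (so a half turn about z gives the same grasp; the last joint's range is limited). The gripper opens to 85 mm and grips with 20 to 120 N. Pads are 22 mm wide; open, the fingers measure 114 mm over their backs; the gripper's body (76 mm by 85 mm) begins 54 mm behind the grasp point. The pads swing forward as they close: fully open they stand 13 mm farther back than shut.
Start: joints at [1.071, 0.527, 1.433, -0, 1.181, -0.178], TCP at [0.197, 0.593, 0.231] pointing down, gripper open.
Joint ranges: [-3.08, 3.08], [-0.75, 2.2], [0.22, 2.44], [-1.43, 4.57], [0, 2.65], [-2.85, 2.85]. Speed limits (rad/s): [2.79, 2.79, 3.14, 3.14, 3.14, 3.14].

## Interface

Orientations are given as a unit quaternion [x, y, z, w].
In Python, from station import manip gives the robot as it stands.
- The arm moves only by the tool play_rows, never from a script. Its argument "increments" is a list of rows, each a list of 3 entries, a list of its own where there are three numbers: the shift along the tool's x, y, z in m, then the turn, a rotation vector about the tool's x, y, z in rad, then the opening, from 0 (shut) to 1 (fully open). A call has 1 to 10 rows; each row is the pose to reach, as a shift and turn from the pose commanded when the call began, along the tool's axes at that moment; what a row does not reach only later rows make up. A row lasts 1/10 s, in which the tool goes at most 50 mm and 8.59 degrees, less where a joint would pass 70% of its speed; a pose out of reach is approached as far as the arm can. A call with a gripper value outside its range is refused whole. The fingers move at their own pace and stop on an object; "force" is the grip in N (left out, the last holds). Time passes only in rows, so rows that repeat a pose let the fingers close. It gives the time, the measured TCP pose, the force and the opening at its end, in the units of the state.
- manip.sense(): the state, without advancing time (a new reading comes with each control period).
- manip.snapshot(name): name is "side" or "top" or "wrist"; returns (picture, depth): 400x640x3 uint8, red, green, blue; 400x640 float32, m along the optical axis (not along the pixel's ray), 0 where there is no reading.
- manip.camera_model(name): a dict with "camera_matrix" (3x3 intrinsics, pixels), "dist" ([k1, k2, p1, p2, k3] as OpenCV has them; the pictures are not rectified), "R" (3x3) and "t" (3): a world point X has camera coordinates R X + t. Camera axes: x right, y down, z forward; pixel columns grow to the right and rows downward; lengths in m; the calibration is good to about 2 mm. A picture is of the moment at which its call begins: read the wrist's pose just before it. camera_model takes no time and is no camera call; for the wrist camera it gives the pose at the moment of the call.
- manip.sign_off(): hands the job in, once; it reports no verdict.
Trained networks look in the newest picture that a camera, given by its name, has taken for a name from the list of things; names that differ only in an ending like _2 or _b are one class to them, and where a whole thing is asked for, a point or a joint stands for the part that bears it (a point fixed in the world has none). Each returns a list of dicts, best first, with "p" (0 to 1); they miss things now and then, are a little off and sometimes report something else, mostly with a low value. They report only what shows in the picture. A call takes as long as a camera call.
- manip.regions_of(camera, thing): "region" (400x640 bool, what is visible of it) and "rect" ([left, top, width, height] in pixels, round what is visible of it).
The state is a dict: "t": time; "q": joint angles; "qd": joint speeds; "tau": joint torques, N m; "tcp_pos": TCP position; "tool_rot": TCP orientation; "force": force on the tool from outside, world axes, zero at the start; "ft_torque": the same for the moment, N m; "finger_gap": opening from 0.0 (shut) to 1.0 (fully open).
Only numpy, scipy, OpenCV 4.12 (cv2) and the standard library are available. Lean on these libraries where they do the work, as an engineer would, in place of code of your own. Each camera call takes 0.05 s, during which the arm holds its last target.

## Task

Two hand rewinders for packing film stand on the packing bench, both out of gear. Put the one with the red knob in gear: turn its spindle by the red bar until a gap in the toothed ring faces the knob's brass tooth, then push the red knob fully home so that the tooth sits in the gap, and let go. Leave the blue knob where it is.

Things in the scene. Friction and masses are not known exactly. Their poses are not given: they have to be found in the camera images.
- red_bar (a point): Centre of the red bar handle of the red rewinder, on its vertical spindle axis, 91 mm above the table. The bar is 90 mm long, 16 wide, 26 high (78 to 104 mm above the table), level; this point's x axis runs along it, z is up. Under it is only a 14 mm shaft down to the toothed ring, which turns with it. Turning takes about 0.15 N m; it stays where it is left.
- red_knob (a point): Centre of the upright round red gear knob, 28 mm across, 32 high (72 to 104 mm above the table), on a brass slide whose top is at 62 mm. This point's x axis is the way it slides home: level, straight at the spindle axis. It stands 120 to 124 mm from that axis out of gear, 100 mm fully home; with a ring tooth in the way it stops at about 117 mm. Sliding takes about 3 N; it stays where it is left.
- red_spindle (a joint): Turn of the red rewinder's spindle, rad, growing anticlockwise from above. At 0 and every multiple of pi/2 a gap faces the brass tooth squarely (10 degrees off still lets it in); at 0 the bar lies along the line from knob to spindle. It starts between 0.5 and 1.07, where a ring tooth is in the way.
- red_winder: Grey casting of the red rewinder, 355 x 140 mm, fixed; origin on the spindle axis at table height, x from knob to spindle, z up. Bright metal ring: 114 mm across, top at 62 mm, four broad teeth, four gaps: two under the bar's ends, two square to it. The knob's brass tooth is 16 mm wide. Behind lies a film roll (top at 110 mm, 70 mm across, axis 140 mm from the spindle).
- blue_knob (a point): Centre of the blue gear knob of the other rewinder, of the same make and size but with a blue knob and blue bar. A bystander: it must stay where it is. The two rewinders stand left and right on the bench in either order.

How it is judged:
At the end, for the whole second after the job is handed in: The red knob is home, within 105 mm of its spindle axis, with a gap of the ring facing the tooth within 20 degrees; the blue knob is within 8 mm of where it started (horizontal distance between red_knob and red_bar below 0.105 m and (angle between the x axis of red_bar and the x axis of red_knob, either way round below 0.35 rad or angle between the y axis of red_bar and the x axis of red_knob, either way round below 0.35 rad) and distance of blue_knob from where it was at the start of the episode below 0.008 m); the robot touches nothing.
It fails at once if the blue knob is pushed in by more than 10 mm (distance of blue_knob from where it was at the start of the episode above 0.01 m).
It also fails if it takes over 48 s, if anything falls off the work surface, if the arm or the gripper's body presses on something with over 40 N, if the wrist force passes 120 N, or if a joint passes its speed limit or range.

## Working session

There is one attempt and no reset: what is moved stays moved. The work goes in short steps, Python scripts to look and compute and a tool call to move; the robot and the scene stay as the last step left them, time stands still between calls to the robot, and variables do not carry over. Pictures are saved under pics/ and viewed, and the job is handed in when it is done.

Besides the shell and the picture viewer there is one more tool, called after "Call:" as name(argument=value, ...) on one line, values as JSON. play_rows: Moves the arm, as the interface text tells. Its arguments: {"type":"object","properties":{"increments":{"type":"array"},"force":{"type":"number"}},"required":["increments"]}

```bash
mkdir -p pics; ls; python3 - <<'E'
from station import manip
import cv2,numpy as np
print(manip.sense())
for n in ["top","side"]:
    p,d=manip.snapshot(n); cv2.imwrite(f"pics/{n}0.png",p[:,:,::-1]); np.savez(f"{n}0.npz",p=p,d=d)
    m=manip.camera_model(n); print(n,m)
    for th in ["red_bar","red_knob","blue_knob"]:
        for r in manip.regions_of(n,th)[:2]:
            print(n,th,r["p"],r["rect"])
E
```

```text
pics
{'t': 0.0, 'q': array([ 1.07150474e+00,  5.28447985e-01,  1.43389629e+00, -1.47876947e-05,
        1.18138126e+00, -1.78508695e-01]), 'qd': array([ 0.0002319 , -0.00222189, -0.001134  , -0.00011062,  0.00077408,
        0.00051426]), 'tau': array([ 5.49498855e-04, -4.42349625e+01, -1.78024113e+01, -3.39094941e-04,
        8.56089173e-03,  1.77752948e-06]), 'tcp_pos': array([0.19670545, 0.59249326, 0.23034669]), 'tool_rot': array([ 1.59701771e-01,  9.87164731e-01, -1.00805512e-03, -3.48089669e-04]), 'force': array([-0.2451741 ,  0.25282497, -0.69686454]), 'ft_torque': array([-0.0122293 , -0.02156159,  0.03126471]), 'finger_gap': 0.997153749223435}
top {'camera_matrix': array([[516.29717616,   0.        , 317.97117859],
       [  0.        , 516.29717616, 197.33054851],
       [  0.        ,   0.        ,   1.        ]]), 'dist': array([-0.16914247,  0.        ,  0.        ,  0.        ,  0.        ]), 'R': array([[ 0.02568034, -0.99965201, -0.00603217],
       [-0.99334092, -0.02483934, -0.11250252],
       [ 0.11231354,  0.0088811 , -0.99363313]]), 't': array([-0.02164832,  0.51146361,  1.21992001])}
top red_bar 0.65 [369.2, 129.1, 47.9, 51.8]
top red_knob 0.8 [370.9, 183.4, 19.5, 33.7]
top blue_knob 0.71 [218.3, 210.2, 21.4, 33.4]
side {'camera_matrix': array([[516.3915842 ,   0.        , 319.56011518],
       [  0.        , 516.3915842 , 205.12558549],
       [  0.        ,   0.        ,   1.        ]]), 'dist': array([-0.06908245,  0.        ,  0.        ,  0.        ,  0.        ]), 'R': array([[ 0.96440964, -0.26439977, -0.00260931],
       [-0.19979131, -0.72221245, -0.66218775],
       [ 0.17319781,  0.63914157, -0.74933342]]), 't': array([-0.51988884,  0.15270106,  1.1163423 ])}
side red_bar 0.56 [347.7, 240.9, 57.5, 52.6]
side red_knob 0.74 [307.1, 250.4, 40.5, 25.8]
side blue_knob 0.67 [241.6, 144.2, 39.0, 20.4]
```

View pics/top0.png

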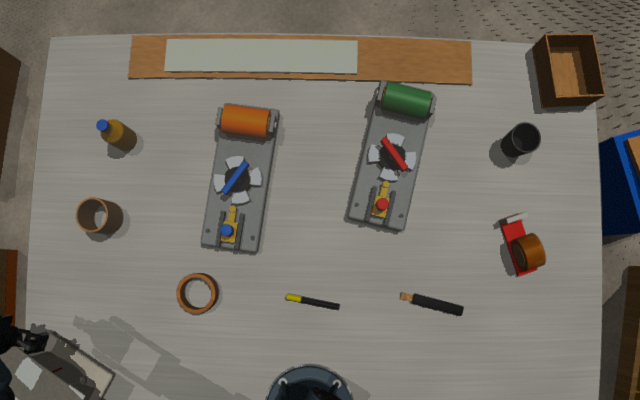

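View pics/side0.png

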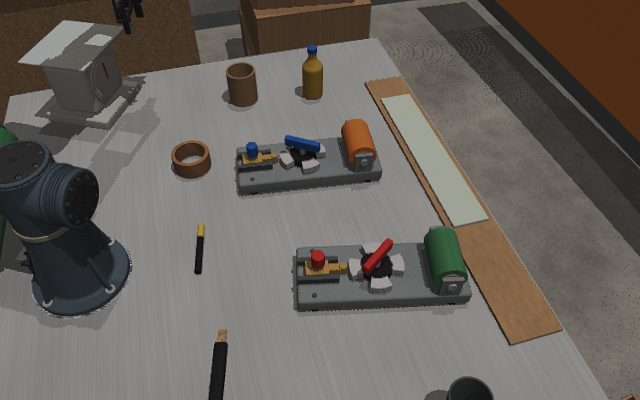

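The top view shows the red rewinder on the right, with its bar near (394,153) and its knob near (382,204). The blue one is on the left. Next I'll measure both from the red pixels and the depth.

```bash
cat > h.py <<'E'
import cv2,numpy as np
def toworld_z(m,px,z):
    px=np.atleast_2d(np.float64(px)); u=cv2.undistortPoints(px[:,None],m["camera_matrix"],m["dist"])[:,0]
    r=np.c_[u,np.ones(len(u))]@m["R"]; c=-m["R"].T@m["t"]
    return c+r*((z-c[2])/r[:,2])[:,None]
def toworld_d(m,px,d):
    px=np.atleast_2d(np.float64(px)); u=cv2.undistortPoints(px[:,None],m["camera_matrix"],m["dist"])[:,0]
    return (np.c_[u,np.ones(len(u))]*d[:,None]-m["t"])@m["R"]
def redmask(p):
    q=p.astype(int); return (q[...,0]>90)&(q[...,0]>2.2*q[...,1])&(q[...,0]>2.2*q[...,2])
def measure(manip,n,p,d,spindle=None):
    m=manip.camera_model(n)
    v,u=np.nonzero(redmask(p)&(d>0)); X=toworld_d(m,np.c_[u,v],d[v,u])
    k=(X[:,2]>.095)&(X[:,2]<.115); return X[k],np.c_[u,v][k]
E
python3 - <<'E'
from station import manip
from h import *
for n in ["top","side"]:
    z=np.load(n+"0.npz"); p,d=z["p"],z["d"]; m=manip.camera_model(n)
    mk=redmask(p).astype(np.uint8)
    N,lab,st,c=cv2.connectedComponentsWithStats(mk)
    for i in range(1,N):
        if st[i,4]<25: continue
        v,u=np.nonzero((lab==i)&(d>0)); X=toworld_d(m,np.c_[u,v],d[v,u])
        t=X[X[:,2]>.097]
        print(n,st[i],c[i].round(1),"z",np.percentile(X[:,2],[5,50,95]).round(3),len(t))
        if len(t)>5:
            r=cv2.minAreaRect((t[:,:2]*1000).astype(np.float32)); w,V=np.linalg.eigh(np.cov(t[:,:2].T))
            print("  top: mean",t.mean(0).round(4),"rect",r,"dir",np.degrees(np.arctan2(V[1,1],V[0,1])).round(1), "pxz", toworld_z(m,c[i],.104).round(4))
E
```

```text
top [382 137  26  33 236] [394.2 153.1] z [0.099 0.102 0.105] 233
  top: mean [ 0.6107 -0.1826  0.1024] rect ((611.3764038085938, -182.87554931640625), (88.50724792480469, 15.887977600097656), 36.27508544921875) dir -144.0 pxz [[ 0.6103 -0.1823  0.104 ]]
top [377 198  12  12 107] [382.4 203.5] z [0.098 0.103 0.107] 106
  top: mean [ 0.4931 -0.1561  0.1028] rect ((493.04949951171875, -156.40966796875), (25.296768188476562, 25.23422622680664), 28.26836395263672) dir -163.8 pxz [[ 0.4929 -0.156   0.104 ]]
top [502 220  24  26 331] [513.3 230.7] z [0.007 0.011 0.015] 0
top [518 268  19   8  50] [526.6 271.6] z [0.008 0.011 0.042] 0
side [363 239  30  31 268] [377.5 253.8] z [0.101 0.104 0.106] 265
  top: mean [ 0.6081 -0.1857  0.1038] rect ((608.4658813476562, -184.088134765625), (88.32511901855469, 15.513344764709473), 36.83784484863281) dir -144.1 pxz [[ 0.6077 -0.1859  0.104 ]]
side [311 250  14  11 115] [317.4 255.2] z [0.101 0.104 0.107] 112
  top: mean [ 0.4918 -0.158   0.1044] rect ((491.7023620605469, -157.50584411621094), (25.27324867248535, 24.59317398071289), 47.148868560791016) dir 103.5 pxz [[ 0.4918 -0.1574  0.104 ]]
```

Both cameras agree to about 3 mm:

| Quantity | Value |
|---|---|
| Spindle | about (0.610, -0.1835) |
| Knob | about (0.4925, -0.157) |
| Slide yaw | about -13° |
| Bar yaw | about 36.5°, so the spindle is at about 49.5° |

I'll turn the spindle +41° to reach the 90° gap. First I'll move over the bar, high up.

Call:
play_rows(increments=[[[-0.032,-0.03,0],[0,0,0.11],1],[[-0.064,-0.061,0],[0,0,0.22],1],[[-0.096,-0.091,0],[0,0,0.33],1],[[-0.128,-0.121,0],[0,0,0.44],1],[[-0.16,-0.152,0],[0,0,0.55],1],[[-0.192,-0.182,0],[0,0,0.66],1],[[-0.224,-0.212,0],[0,0,0.77],1],[[-0.256,-0.243,0],[0,0,0.88],1],[[-0.288,-0.273,0],[0,0,0.99],1],[[-0.318,-0.303,0],[0,0,1.095],1]])

```text
t: 1.4
tcp_pos: [0.4043, 0.2037, 0.2317]
tool_rot: [0.652, 0.758, 0.0, 0.0]
force: [0.8, 0.5, -0.2]
finger_gap: 0.994
```

```bash
cat >> h.py <<'E'
from scipy.spatial.transform import Rotation as Ro
def plan(manip,pos,yaw_y):
    s=manip.sense(); R=Ro.from_quat(s["tool_rot"])
    y=np.array([np.cos(yaw_y),np.sin(yaw_y),0]); z=np.array([0,0,-1.]); T=Ro.from_matrix(np.c_[np.cross(y,z),y,z])
    yy=R.as_matrix()[:,1]
    print("t",round(s["t"],2),"tcp",s["tcp_pos"].round(4),"yawy",np.degrees(np.arctan2(yy[1],yy[0])).round(1),"q",s["q"].round(2),"F",s["force"].round(1),"T",s["ft_torque"].round(2),"gap",round(s["finger_gap"],3))
    print("shift",R.inv().apply(np.array(pos)-s["tcp_pos"]).round(4),"turn",(R.inv()*T).as_rotvec().round(4))
E
python3 -c "
from station import manip
from h import *
plan(manip,[.61,-.1835,.2],np.radians(-53.6))"
```

```text
t 1.4 tcp [0.4043 0.2037 0.2317] yawy 8.6 q [ 0.22  0.3   1.85 -0.    1.    0.07] F [ 0.8  0.5 -0.2] T [ 0.06 -0.03 -0.03] gap 0.994
shift [-0.4136  0.1453  0.0318] turn [ 1.100e-03 -7.000e-04  1.086e+00]
```

Call:
play_rows(increments=[[[-0.042,0.015,0.003],[0,0,0.11],1],[[-0.084,0.03,0.006],[0,0,0.22],1],[[-0.126,0.045,0.009],[0,0,0.33],1],[[-0.168,0.06,0.012],[0,0,0.44],1],[[-0.21,0.075,0.015],[0,0,0.55],1],[[-0.252,0.09,0.018],[0,0,0.66],1],[[-0.294,0.105,0.021],[0,0,0.77],1],[[-0.336,0.12,0.025],[0,0,0.88],1],[[-0.378,0.135,0.028],[0,0,0.99],1],[[-0.4136,0.1453,0.0318],[0,0,1.086],1]])

```text
t: 2.4
tcp_pos: [0.612, -0.1835, 0.1995]
tool_rot: [0.95, 0.312, 0.001, 0.001]
force: [0.9, -0.9, 0.9]
finger_gap: 0.999
```

```bash
python3 - <<'E'
from station import manip
from h import *
plan(manip,[.61,-.1835,.074],np.radians(-53.6))
p,d=manip.snapshot("wrist"); m=manip.camera_model("wrist"); cv2.imwrite("pics/w1.png",p[:,:,::-1])
N,lab,st,c=cv2.connectedComponentsWithStats(redmask(p).astype(np.uint8))
for i in range(1,N):
    if st[i,4]<100: continue
    v,u=np.nonzero((lab==i)&(d>0)); X=toworld_d(m,np.c_[u,v],d[v,u]); t=X[(X[:,2]>.099)&(X[:,2]<.112)]
    if len(t)>50: print(st[i],len(t),np.median(t[:,2]),cv2.minAreaRect((t[:,:2]*1000).astype(np.float32)))
E
```

```text
t 2.4 tcp [ 0.612  -0.1835  0.1995] yawy -53.6 q [-0.47  0.58  1.43 -0.    1.13  0.47] F [ 0.9 -0.9  0.9] T [-0.   -0.02  0.  ] gap 0.999
shift [-0.0017 -0.0014  0.1255] turn [ 0.0015 -0.0007 -0.0006]
[ 309  145   21   80 1388] 1379 0.10284080537023038 ((626.5049438476562, -181.3658447265625), (60.603458404541016, 14.985544204711914), 36.6751594543457)
[310 225  19  30 510] 506 0.10279214946899778 ((590.4912719726562, -207.3728790283203), (25.7531795501709, 14.522306442260742), 36.39799880981445)
```

View pics/w1.png

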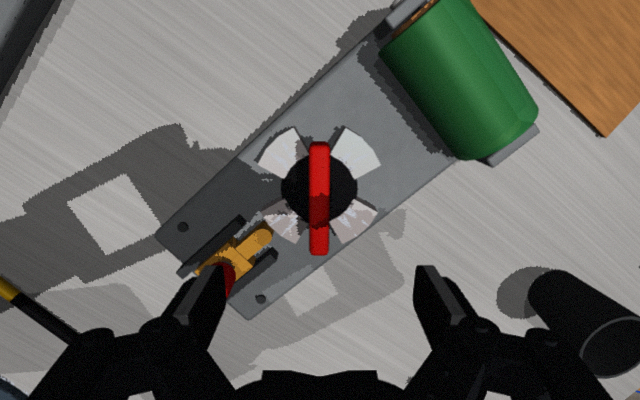

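The wrist view shows the bar vertical at u≈319, midway between the fingertips (about 225 and 415). The wrist depth estimate is a few mm off the other two, so I'll remeasure now that the arm is at rest.

```bash
python3 - <<'E'
from station import manip
from h import *
m=manip.camera_model("wrist");s=manip.sense();p,d=manip.snapshot("wrist"); m2=manip.camera_model("wrist"); print(abs(m["t"]-m2["t"]).max(), s["qd"].round(3))
print("cam pos",(-m["R"].T@m["t"]).round(4), "axis",m["R"][2].round(3))
plan(manip,[.61,-.1835,.074],np.radians(-53.6))
mk=redmask(p); mk[:, :280]=0
v,u=np.nonzero(mk&(d>0)); X=toworld_d(m,np.c_[u,v],d[v,u]); t=X[(X[:,2]>.099)&(X[:,2]<.112)]
print(len(t),np.median(t[:,2]),cv2.minAreaRect((t[:,:2]*1000).astype(np.float32)))
E
```

```text
0.0027082914722991736 [ 0.033 -0.04   0.068  0.013 -0.017 -0.106]
cam pos [ 0.6801 -0.1401  0.3414] axis [-0.253 -0.193 -0.948]
t 2.5 tcp [ 0.6129 -0.1863  0.199 ] yawy -53.7 q [-0.47  0.58  1.43 -0.    1.13  0.47] F [-0.6 -0.2 -1.1] T [-0.04  0.03  0.01] gap 1.001
shift [-0.0007 -0.0045  0.125 ] turn [ 0.0041 -0.0006 -0.0011]
1910 0.10339871505233067 ((612.1536254882812, -182.5218048095703), (88.25621032714844, 14.822674751281738), 36.02754592895508)
```

The bar is now at (0.612, -0.1825), in agreement. The arm had still been swinging. Descending in small steps.

Call:
play_rows(increments=[[[0,0,0],[0,0,0],1],[[0,0,0.02],[0,0,0],1],[[0,0,0.04],[0,0,0],1],[[0,0,0.06],[0,0,0],1],[[0,0,0.08],[0,0,0],1],[[0,0,0.095],[0,0,0],1],[[0,0,0.105],[0,0,0],1],[[0,0,0.105],[0,0,0],1],[[0,0,0.105],[0,0,0],1]])

```text
t: 3.4
tcp_pos: [0.611, -0.1807, 0.095]
tool_rot: [0.949, 0.315, 0.0, 0.0]
force: [-1.2, -0.1, 0.4]
finger_gap: 0.996
```

```bash
python3 - <<'E'
from station import manip
from h import *
plan(manip,[.611,-.183,.075],np.radians(-53.7))
E
```

```text
t 3.4 tcp [ 0.611  -0.1807  0.095 ] yawy -53.3 q [-0.46  0.71  1.51  0.    0.92  0.47] F [-1.2 -0.1  0.4] T [-0.   -0.    0.02] gap 0.996
shift [-0.0014  0.0018  0.02  ] turn [ 0.0006 -0.0004  0.0068]
```

Down the last 20 mm, then grip.

Call:
play_rows(increments=[[[0,0.001,0.01],[0,0,0],1],[[0,0.001,0.02],[0,0,0],1],[[0,0.001,0.02],[0,0,0],0.5],[[0,0.001,0.02],[0,0,0],0],[[0,0.001,0.02],[0,0,0],0],[[0,0.001,0.02],[0,0,0],0],[[0,0.001,0.02],[0,0,0],0],[[0,0.001,0.02],[0,0,0],0],[[0,0.001,0.02],[0,0,0],0],[[0,0.001,0.02],[0,0,0],0]], force=50)

```text
t: 4.4
tcp_pos: [0.6125, -0.183, 0.0751]
tool_rot: [0.949, 0.314, 0.001, 0.001]
force: [3.0, -5.1, 0.4]
finger_gap: 0.182
```

```bash
python3 - <<'E'
from station import manip
from h import *
plan(manip,[.611,-.183,.075],np.radians(-53.7+41))
E
```

```text
t 4.4 tcp [ 0.6125 -0.183   0.0751] yawy -53.3 q [-0.46  0.74  1.51 -0.    0.88  0.47] F [ 3.  -5.1  0.4] T [-0.49 -0.23 -0.05] gap 0.182
shift [-0.0012 -0.0009  0.0001] turn [ 3.600e-03  3.000e-04 -7.094e-01]
```

The grip is firm: the gap reads about 15.5 mm on a 16 mm bar. Turning +41°.

Call:
play_rows(increments=[[[0,0,0],[0,0,-0.09],0],[[0,0,0],[0,0,-0.18],0],[[0,0,0],[0,0,-0.27],0],[[0,0,0],[0,0,-0.36],0],[[0,0,0],[0,0,-0.45],0],[[0,0,0],[0,0,-0.54],0],[[0,0,0],[0,0,-0.63],0],[[0,0,0],[0,0,-0.715],0],[[0,0,0],[0,0,-0.715],0],[[0,0,0],[0,0,-0.715],0]])

```text
t: 5.4
tcp_pos: [0.6121, -0.1827, 0.0751]
tool_rot: [0.78, 0.626, 0.0, 0.001]
force: [2.2, -4.5, 1.9]
finger_gap: 0.183
```

```bash
python3 - <<'E'
from station import manip
from h import *
plan(manip,[.611,-.183,.075],np.radians(-13.1))
for n in ["top","side"]:
    p,d=manip.snapshot(n); cv2.imwrite(f"pics/{n}1.png",p[:,:,::-1])
E
python3 -c "
import cv2,numpy as np
a=cv2.imread('pics/top1.png')[60:260,320:470];b=cv2.imread('pics/side1.png')[200:330,270:490]
cv2.imwrite('pics/c1.png',np.hstack([cv2.resize(a,(300,400)),cv2.resize(b,(480,400))]))"
```

```text
t 5.4 tcp [ 0.6121 -0.1827  0.0751] yawy -12.4 q [-0.46  0.74  1.51 -0.    0.88 -0.25] F [ 2.2 -4.5  1.9] T [-0.63 -0.09  0.11] gap 0.183
shift [-0.0005 -0.001   0.0001] turn [0.0022 0.0015 0.0114]
```

View pics/c1.png

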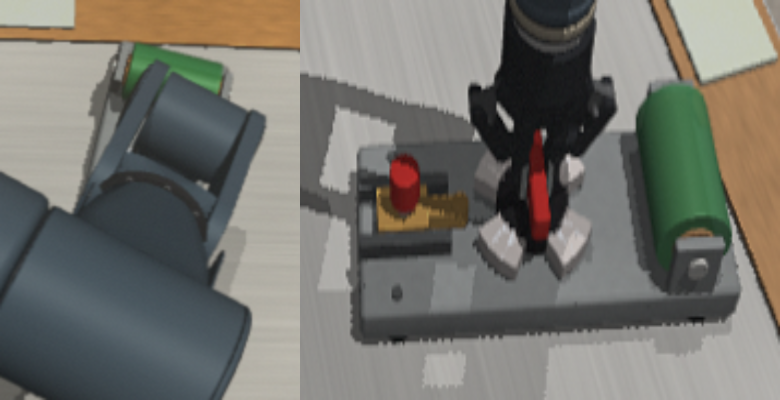

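The side view shows the bar lying across the slide, with a gap facing the brass tooth (crop position about 465,210). Releasing and lifting.

Call:
play_rows(increments=[[[0,0,0],[0,0,0],0.5],[[0,0,0],[0,0,0],1],[[0,0,0],[0,0,0],1],[[0,0,0],[0,0,0],1],[[0,0,0],[0,0,0],1],[[0,0,-0.02],[0,0,0],1],[[0,0,-0.045],[0,0,0],1],[[0,0,-0.07],[0,0,0],1],[[0,0,-0.07],[0,0,0],1],[[0,0,-0.07],[0,0,0],1]])

```text
t: 6.5
tcp_pos: [0.6113, -0.1817, 0.1448]
tool_rot: [0.779, 0.627, 0.0, 0.0]
force: [0.0, -1.0, 0.3]
finger_gap: 0.995
```

```bash
python3 - <<'E'
from station import manip
from h import *
plan(manip,[.4925,-.157,.145],np.radians(-13.1))
p,d=manip.snapshot("side"); m=manip.camera_model("side")
N,lab,st,c=cv2.connectedComponentsWithStats(redmask(p).astype(np.uint8))
for i in range(1,N):
    v,u=np.nonzero((lab==i)&(d>0)); X=toworld_d(m,np.c_[u,v],d[v,u]); t=X[(X[:,2]>.099)&(X[:,2]<.112)]
    if len(t)>20: print(st[i],len(t),cv2.minAreaRect((t[:,:2]*1000).astype(np.float32)))
E
```

```text
t 6.5 tcp [ 0.6113 -0.1817  0.1448] yawy -12.4 q [-0.46  0.65  1.48  0.    1.02 -0.25] F [ 0.  -1.   0.3] T [ 0.06  0.04 -0.  ] gap 0.995
shift [-0.0014 -0.1214 -0.0002] turn [0.0008 0.0001 0.0127]
[372 236  13  41 290] 264 ((609.3283081054688, -184.09445190429688), (89.3711166381836, 15.121471405029297), 77.55717468261719)
[311 250  14  18 163] 125 ((491.6784362792969, -158.2689666748047), (24.692039489746094, 26.669902801513672), 33.449615478515625)
```

The bar is at 77.6° and the slide at about -12.5°, so they are square to within about 1°. Moving over the knob and then down.

Call:
play_rows(increments=[[[0,-0.03,0],[0,0,0.003],1],[[0,-0.06,0],[0,0,0.006],1],[[-0.001,-0.09,0],[0,0,0.008],1],[[-0.001,-0.11,0],[0,0,0.01],1],[[-0.001,-0.1215,0],[0,0,0.01],1],[[-0.001,-0.1215,0],[0,0,0.01],1],[[-0.001,-0.1215,0.02],[0,0,0.01],1],[[-0.001,-0.1215,0.035],[0,0,0.01],1],[[-0.001,-0.1215,0.045],[0,0,0.01],1],[[-0.001,-0.1215,0.045],[0,0,0.01],1]])

```text
t: 7.55
tcp_pos: [0.4925, -0.1566, 0.098]
tool_rot: [0.782, 0.623, -0.0, -0.001]
force: [0.0, 0.5, 0.3]
finger_gap: 0.997
```

```bash
python3 - <<'E'
from station import manip
from h import *
plan(manip,[.4925,-.157,.075],np.radians(-12.8))
p,d=manip.snapshot("side"); cv2.imwrite("pics/c2.png",cv2.resize(p[180:330,250:490,::-1],(768,480)))
E
```

```text
t 7.55 tcp [ 0.4925 -0.1566  0.098 ] yawy -12.9 q [-0.52  0.59  1.82  0.    0.74 -0.3 ] F [0.  0.5 0.3] T [ 0.07 -0.02 -0.05] gap 0.997
shift [-0.0004  0.0002  0.023 ] turn [-0.0021 -0.0007 -0.0026]
```

View pics/c2.png

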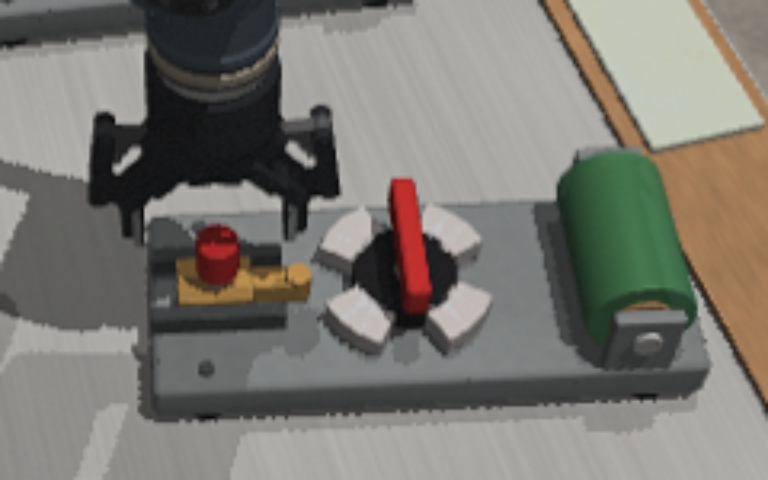

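The fingers straddle the knob: tips near (130,235) and (295,235), knob top near (217,238). A clear gap faces the brass tooth at (300,275). Going down and gripping.

Call:
play_rows(increments=[[[0,0,0.01],[0,0,0],1],[[0,0,0.021],[0,0,0],1],[[0,0,0.021],[0,0,0],0.6],[[0,0,0.021],[0,0,0],0.3],[[0,0,0.021],[0,0,0],0.2],[[0,0,0.021],[0,0,0],0.2],[[0,0,0.021],[0,0,0],0.2],[[0,0,0.021],[0,0,0],0.2],[[0,0,0.021],[0,0,0],0.2]], force=40)

```text
t: 8.5
tcp_pos: [0.4931, -0.157, 0.0791]
tool_rot: [0.782, 0.623, 0.0, 0.001]
force: [0.8, 0.6, 5.0]
finger_gap: 0.315
```

```bash
python3 - <<'E'
from station import manip
from h import *
plan(manip,[.512,-.161,.077],np.radians(-12.8))
E
```

```text
t 8.5 tcp [ 0.4931 -0.157   0.0791] yawy -13.0 q [-0.52  0.63  1.83  0.    0.69 -0.3 ] F [0.8 0.6 5. ] T [ 0.07 -0.21  0.04] gap 0.315
shift [0.0003 0.0193 0.0022] turn [ 0.002   0.0005 -0.0026]
```

Gripped at about 27 mm. Sliding it in gently.

Call:
play_rows(increments=[[[0,0.003,0],[0,0,0],0.2],[[0,0.006,0],[0,0,0],0.2],[[0,0.009,0],[0,0,0],0.2],[[0,0.012,0],[0,0,0],0.2],[[0,0.015,0],[0,0,0],0.2],[[0,0.017,0],[0,0,0],0.2],[[0,0.017,0],[0,0,0],0.2]])

```text
t: 9.2
tcp_pos: [0.5083, -0.1603, 0.0791]
tool_rot: [0.782, 0.623, -0.0, -0.0]
force: [-2.4, -0.4, 7.3]
finger_gap: 0.313
```

```bash
python3 - <<'E'
from station import manip
from h import *
plan(manip,[.512,-.161,.077],np.radians(-12.8))
E
```

```text
t 9.2 tcp [ 0.5083 -0.1603  0.0791] yawy -12.9 q [-0.52  0.64  1.79 -0.    0.72 -0.29] F [-2.4 -0.4  7.3] T [0.09 0.19 0.05] gap 0.313
shift [0.0002 0.0037 0.0021] turn [-0.0013  0.0001 -0.0023]
```

It moves freely at about 3 N. On to the stop, watching the force.

Call:
play_rows(increments=[[[0,0.0015,0],[0,0,0],0.2],[[0,0.003,0],[0,0,0],0.2],[[0,0.004,0],[0,0,0],0.2],[[0,0.004,0],[0,0,0],0.2]])

```text
t: 9.6
tcp_pos: [0.512, -0.1611, 0.0791]
tool_rot: [0.782, 0.623, -0.001, -0.001]
force: [-1.8, 1.1, 7.4]
finger_gap: 0.311
```

Call:
play_rows(increments=[[[0,0.001,0],[0,0,0],0.2],[[0,0.002,0],[0,0,0],0.2],[[0,0.002,0],[0,0,0],0.2]])

```text
t: 9.9
tcp_pos: [0.5139, -0.1616, 0.0791]
tool_rot: [0.782, 0.623, -0.001, -0.001]
force: [-2.3, 1.7, 7.1]
finger_gap: 0.31
```

Call:
play_rows(increments=[[[0,0.001,0],[0,0,0],0.2],[[0,0.002,0],[0,0,0],0.2],[[0,0.002,0],[0,0,0],0.2]])

```text
t: 10.2
tcp_pos: [0.5143, -0.1616, 0.0791]
tool_rot: [0.782, 0.623, -0.001, -0.002]
force: [-5.1, 0.0, 9.9]
finger_gap: 0.313
```

Call:
play_rows(increments=[[[0,0.001,0],[0,0,0],0.2],[[0,0.002,0],[0,0,0],0.2],[[0,0.002,0],[0,0,0],0.2]])

```text
t: 10.5
tcp_pos: [0.5143, -0.1616, 0.079]
tool_rot: [0.782, 0.623, -0.003, -0.004]
force: [-9.9, -0.5, 13.3]
finger_gap: 0.317
```

It stopped hard at the end: no further motion, and the force rose to 10 N. Relaxing the push, opening and lifting.

Call:
play_rows(increments=[[[0,-0.003,0],[0,0,0],0.2],[[0,-0.003,0],[0,0,0],0.6],[[0,-0.003,0],[0,0,0],0.8],[[0,-0.003,0],[0,0,0],0.8],[[0,-0.003,0],[0,0,0],0.8],[[0,-0.003,-0.03],[0,0,0],0.8],[[0,-0.003,-0.07],[0,0,0],0.8],[[0,-0.003,-0.11],[0,0,0],0.8],[[0,-0.003,-0.13],[0,0,0],0.8],[[0,-0.003,-0.13],[0,0,0],0.8]])

```text
t: 11.5
tcp_pos: [0.5178, -0.163, 0.2117]
tool_rot: [0.782, 0.623, 0.001, 0.004]
force: [-0.2, -1.6, 0.3]
finger_gap: 0.8
```

```bash
python3 - <<'E'
from station import manip
from h import *
plan(manip,[.512,-.161,.2],np.radians(-12.8))
p,d=manip.snapshot("side"); m=manip.camera_model("side"); cv2.imwrite("pics/c3.png",cv2.resize(p[100:340,200:500,::-1],(750,600)))
N,lab,st,c=cv2.connectedComponentsWithStats(redmask(p).astype(np.uint8)); C=[]
for i in range(1,N):
    v,u=np.nonzero((lab==i)&(d>0)); X=toworld_d(m,np.c_[u,v],d[v,u]); t=X[(X[:,2]>.099)&(X[:,2]<.112)]
    if len(t)>20: r=cv2.minAreaRect((t[:,:2]*1000).astype(np.float32)); C.append(r[0]); print(st[i],r)
print(np.linalg.norm(np.subtract(*C[:2])))
# blue before/after
for q in (np.load("side0.npz")["p"],p):
    a=q.astype(int); b=((a[...,2]>80)&(a[...,2]>1.8*a[...,0])).astype(np.uint8)
    N,lab,st,c=cv2.connectedComponentsWithStats(b)
    print([(st[i].tolist(),c[i].round(1).tolist()) for i in range(1,N) if st[i,4]>40 and 220<c[i,0]<340 and 120<c[i,1]<180])
E
```

```text
t 11.5 tcp [ 0.5178 -0.163   0.2117] yawy -12.9 q [-0.51  0.44  1.67 -0.    1.03 -0.29] F [-0.2 -1.6  0.3] T [ 0.02  0.   -0.02] gap 0.8
shift [ 0.0007 -0.0062  0.0117] turn [ 0.0072  0.0022 -0.0023]
[372 236  13  38 275] ((609.4265747070312, -184.73849487304688), (87.4842758178711, 15.138927459716797), 78.15672302246094)
[322 250  13  16 139] ((512.0643920898438, -162.7925567626953), (27.35530662536621, 23.81456756591797), 74.04222106933594)
99.80490370480776
[([285, 135, 35, 12, 152], [302.3, 140.5]), ([246, 142, 11, 8, 66], [251.0, 145.3])]
[([285, 135, 24, 10, 110], [296.9, 139.4]), ([246, 142, 11, 8, 71], [251.2, 145.5])]
```

View pics/c3.png

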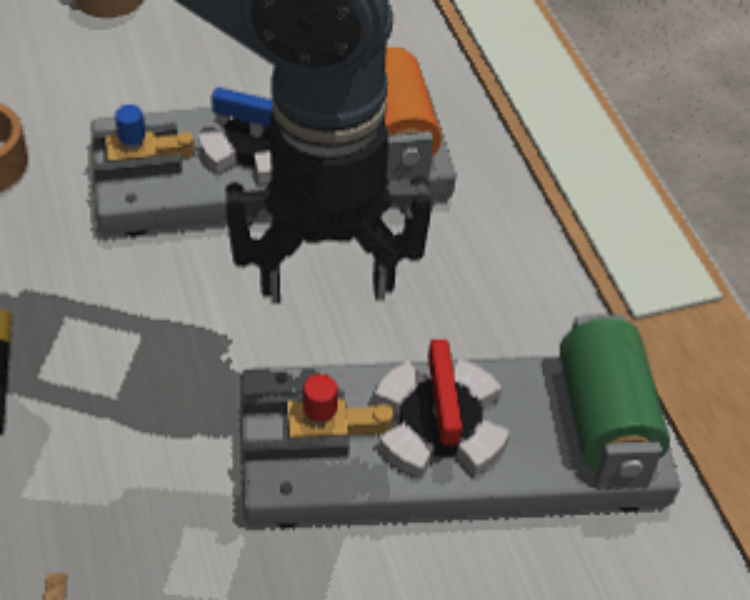

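The picture shows the brass tooth at (385,415) inside the gap. The knob measures 99.8 mm from the axis, the bar is square to the slide, the blue knob hasn't moved, and the gripper is clear. Handing in.

```bash
python3 -c "
from station import manip
print(manip.sign_off())"
```

```text
the job is handed in; nothing more can be done
None
```

The red rewinder is in gear, and I handed the job in after about 11.5 s on the robot's clock; no verdict came back. I gripped the red bar and turned the spindle about +41°, so the gap at pi/2 faced the brass tooth. I then gripped the red knob, slid it about 21 mm to its hard stop, let go and lifted clear.

**Last checks (side camera):**
- **Red knob:** it stands 99.8 mm from the spindle axis, against the 105 mm limit, and the picture shows the tooth sitting in the gap.
- **Ring gap:** the bar is at 78° and the slide at about -13°, so the gap faces the tooth to within about 1°.
- **Blue knob:** it moved less than 0.5 pixel from the first picture, which is within measurement noise.
- **Gripper:** it is clear of everything. The highest force I read was about 17 N, at the knob's stop.

**One disagreement:** my first wrist-camera measurement put the bar several mm off the other cameras because the arm was still swinging. A second measurement agreed with them to about 2–3 mm.

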